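# Put the mixed-up lab items back on their own machines

## Task

The beaker, the sample rotor and the check weight have each been left on the wrong machine: put the beaker on the stirrer plate, the rotor on the turntable of the rotor reader and the weight on the balance pan, each upright and centred. Park one of them on the empty cork mat first to free a machine, and leave the mat empty at the end. Set things down without dropping or tipping them, and leave the bottle, the jar and the tip box where they stand.

Things in the scene. Friction and masses are not known exactly. Their poses are not given: they have to be found in the camera images.
- beaker: White plastic beaker, an open cup with straight walls: 45 mm outside diameter, 60 mm high, wall 3 mm, about 60 g. Origin: centre of its underside; z up through its mouth.
- rotor: Blue plastic sample rotor: a disc 80 mm in diameter and 14 mm thick with a ring of small white dots, and an upright round hub for gripping on its centre, 26 mm in diameter, from 14 to 50 mm above the underside; about 90 g. Origin: centre of its underside; z up along the hub.
- weight: Brass check weight, about 500 g: a cylinder 38 mm in diameter up to 46 mm above the underside, then a narrower neck and a 30 mm knob, 68 mm high in all. Origin: centre of its underside; z up.
- balance: Balance, fixed: low grey box (135 x 104 mm) with a round light-metal weighing pan 84 mm in diameter; the flat pan top is 38 mm above the bench. Origin: on the bench right under the centre of the pan; z up; a dark display lies in front of the pan, towards its -x.
- stirrer: Magnetic stirrer, fixed: grey box (140 x 110 mm) with a square white ceramic plate 96 x 96 mm; the flat plate top is 50 mm above the bench. Origin: on the bench right under the centre of the plate; z up; a black knob (top 56 mm above the bench) stands in front of the plate, towards its -x.
- reader: Rotor reader, fixed: white housing (about 140 x 116 mm) with a round flat black turntable 92 mm in diameter marked with grey spokes; its top is 40 mm above the bench and it does not turn. Origin: on the bench right under the centre of the turntable; z up; a small dark screen lies in front, towards its -x.
- cork_mat: Cork mat, fixed: flat square 110 x 110 mm, 8 mm thick, empty at the start: the parking spot. Origin: centre of its underside on the bench; z up.
- reagent_bottle: Bystander, loose: brown bottle with black cap, 50 mm in diameter, 105 mm high. Origin: centre of its underside. It stays where it is.
- jar: Bystander, loose: grey jar with white cap, 54 mm in diameter, 62 mm high. Origin: centre of its underside. It stays where it is.
- tip_box: Bystander, loose: clear box with grey cover, 64 x 64 mm, 48 mm high. Origin: centre of its underside. It stays where it is. (Also on the bench, fixed and not listed: a tube rack 50 x 80 mm and 68 mm high among the machines, and a timer, a glove box and a tray beyond them, all lower than 75 mm; large equipment stands only at the far left and right.)
Things that resemble listed ones, but are neither listed nor needed, are in the scene too. What is shaped like the stirrer but pink or turquoise is not meant.

How it is judged:
By the outcome, as a careful person would: the job done as asked, in the order asked, and still so for the second after the job is handed in, with the robot touching nothing.
It also fails if it takes over 122 s, if anything falls off the work surface, if the arm or the gripper's body presses on something with over 40 N, if the wrist force passes 120 N, or if a joint passes its speed limit or range.

## Robot

A 6-joint arm with a two-finger parallel gripper is mounted at the origin on the work surface. World frame = base frame: x ahead of the robot, y to its left, z up, the work surface at z = 0. Lengths are in m, angles in rad, forces in N, time in s.
With the tool pointing down it reaches from about 0.375 to 0.975 m from the base axis. Payload 3.8 kg.
Tool frame: the origin (TCP) lies on the centre line of the jaws, within the pads' length; the fingertips stand 14 mm ahead of it and the grasp point (between the pads) lies 5 mm behind it (bot.finger_overhang is the distance from the TCP to the fingertips, in m); y points along the fingers, x is the direction in which the jaws open and shut, and the axes are right-handed (so a half turn about y gives the same grasp; the last joint's range is limited). The gripper opens to 85 mm and grips with 20 to 120 N. Pads are 22 mm wide; open, the fingers measure 114 mm over their backs; the gripper's body (76 mm by 85 mm) begins 54 mm behind the grasp point. The pads swing forward as they close: fully open they stand 13 mm farther back than shut.
Start: joints at [1.173, 0.264, 1.604, -0, 1.274, -0.037], TCP at [0.238, 0.632, 0.245] pointing down, gripper open.
Joint ranges: [-2.63, 2.63], [-0.94, 2.18], [0.31, 2.57], [-1.31, 4.45], [0, 2.66], [-2.55, 2.55]. Speed limits (rad/s): [2.57, 2.57, 3.14, 3.14, 3.14, 3.14].

## Interface

Orientations are given as a rotation vector (axis times angle).
In Python, from workcell import readout, read_camera, bot, spotter gives the robot as it stands.
- The arm moves only by the tool jog_arm, never from a script. Its argument "increments" is a list of rows, each a list of 7 numbers: the shift along the tool's x, y, z in m, then the turn, a rotation vector about the tool's x, y, z in rad, then the opening, from 0 (shut) to 1 (fully open). A call has 1 to 10 rows; each row shifts and turns the pose as measured when the row begins, along the tool's axes as they then stand; what a row does not reach is not made up. A row lasts 1/8 s, in which the tool goes at most 62.5 mm and 10.7 degrees, less where a joint would pass 70% of its speed; a pose out of reach is approached as far as the arm can. A call with a gripper value outside its range is refused whole. The fingers move at their own pace and stop on an object; "force" is the grip in N (left out, the last holds). Time passes only in rows, so rows that do not move let the fingers close. It gives the time, the measured TCP pose, the force and the opening at its end, in the units of the state.
- readout.read_state(): the state, without advancing time (a new reading comes with each control period).
- read_camera(name): name is "scene" or "top" or "wrist"; returns a dict with "img" (384x512x3 uint8, blue, green, red), "range_z" (384x512 float32, m along the optical axis (not along the pixel's ray), 0 where there is no reading), "fx", "fy", "cx", "cy" (pixels), "world_from_camera" (4x4, takes a point from camera to world coordinates). Camera axes: x right, y down, z forward; pixel columns grow to the right and rows downward; lengths in m; the calibration is good to about 2 mm. A picture is of the moment at which its call begins.
- bot.finish_job(): hands the job in, once; it reports no verdict.
Trained networks look in a picture, given as the dict that the camera call returned (one of the last four; its "shot" number tells which), for a name from the list of things; names that differ only in an ending like _2 or _b are one class to them, and where a whole thing is asked for, a point or a joint stands for the part that bears it (a point fixed in the world has none). Each returns a list of dicts, best first, with "p" (0 to 1); they miss things now and then, are a little off and sometimes report something else, mostly with a low value. They report only what shows in the picture. A call takes as long as a camera call. They do not tell look-alikes from the thing itself.
- spotter.masks_of(picture, thing): "mask" (384x512 bool, what is visible of it) and "location" ([column, row] in pixels, amid what is visible of it).
- spotter.spot_point(picture, thing): "location" ([column, row] in pixels: a listed point, or the origin of a listed thing).
The state is a dict: "time": time; "q": joint angles; "joint_vel": joint speeds; "joint_torque": joint torques, N m; "tool_pos": TCP position; "tcp_rot": TCP orientation; "wrist_force": force on the tool from outside, world axes, zero at the start; "torque": the same for the moment, N m; "width": opening from 0.0 (shut) to 1.0 (fully open).
Only numpy, scipy, OpenCV 4.12 (cv2) and the standard library are available. Lean on these libraries where they do the work, as an engineer would, in place of code of your own. Each camera call takes 0.05 s, during which the arm holds its last target. There are 200 camera calls.

## Working session

There is one attempt and no reset: what is moved stays moved. The work goes in short steps, Python scripts to look and compute and a tool call to move; the robot and the scene stay as the last step left them, time stands still between calls to the robot, and variables do not carry over. Pictures are saved under pics/ and viewed, about 12 in all and at most 16, crops included, and the job is handed in when it is done.

Besides the shell and the picture viewer there is one more tool, called in YAML: its name, and indented under it one key for each argument. jog_arm: Moves the arm, as the interface text tells. Its arguments: {"type":"object","properties":{"increments":{"type":"array"},"force":{"type":"number"}},"required":["increments"]}

```bash
mkdir -p pics
cat > h.py <<'E'
import numpy as np, cv2
from workcell import readout, read_camera, bot, spotter
def world(p,u,v,z=None):
    T=p["world_from_camera"]; r=np.array([(u-p["cx"])/p["fx"],(v-p["cy"])/p["fy"],1.])
    if z is None:
        d=p["range_z"][int(round(v)),int(round(u))]; return T[:3,:3]@(r*d)+T[:3,3]
    w=T[:3,:3]@r; return T[:3,3]+w*(z-T[2,3])/w[2]
def cloud(p):
    v,u=np.mgrid[:384,:512]; d=p["range_z"]
    c=np.stack([(u-p["cx"])/p["fx"]*d,(v-p["cy"])/p["fy"]*d,d],-1)
    return c@p["world_from_camera"][:3,:3].T+p["world_from_camera"][:3,3]
NAMES="beaker rotor weight balance stirrer reader cork_mat reagent_bottle jar tip_box".split()
E
python3 - <<'E'
from h import *
for n in ("top","scene"):
    p=read_camera(n); cv2.imwrite(f"pics/{n}0.png",cv2.resize(p["img"],(800,600)))
    W=cloud(p)
    print(n,p["fx"],p["world_from_camera"][:3,3].round(3))
    for t in NAMES:
        for r in spotter.masks_of(p,t)[:3]:
            m=r["mask"]&(p["range_z"]>0); q=W[m]
            print(t,round(r["p"],2),np.round(r["location"]),m.sum(),np.median(q,0).round(3),"ztop",np.percentile(q[:,2],95).round(3))
s=readout.read_state(); print(s)
E
```

```text
top 452.1263181142444 [0.207 0.003 1.081]
beaker 0.73 [140.  97.] 435 [0.61  0.234 0.071] ztop 0.098
rotor 0.84 [210. 170.] 935 [0.435 0.065 0.065] ztop 0.1
weight 0.68 [274.  89.] 326 [ 0.617 -0.09   0.088] ztop 0.109
weight 0.68 [146. 118.] 1890 [0.573 0.227 0.031] ztop 0.04
balance 0.95 [143. 116.] 1937 [0.575 0.228 0.031] ztop 0.04
balance 0.3 [273. 108.] 2040 [ 0.599 -0.079  0.031] ztop 0.042
stirrer 0.9 [134. 240.] 3125 [0.28  0.243 0.049] ztop 0.054
stirrer 0.79 [372. 277.] 3086 [ 0.179 -0.29   0.048] ztop 0.053
stirrer 0.65 [201. 191.] 1948 [0.391 0.092 0.044] ztop 0.054
reader 0.88 [271. 106.] 2037 [ 0.599 -0.079  0.032] ztop 0.042
cork_mat 0.79 [356. 173.] 2001 [ 0.431 -0.282  0.008] ztop 0.011
reagent_bottle 0.61 [135. 169.] 503 [0.438 0.238 0.072] ztop 0.107
jar 0.72 [285. 162.] 460 [ 0.446 -0.098  0.061] ztop 0.065
jar 0.7 [141.  97.] 438 [0.61  0.235 0.073] ztop 0.099
tip_box 0.83 [210. 102.] 867 [0.601 0.074 0.047] ztop 0.051
scene 361.30312295990944 [1.215 0.015 0.667]
beaker 0.93 [363. 248.] 574 [0.622 0.232 0.076] ztop 0.096
rotor 0.7 [288. 203.] 548 [0.453 0.066 0.
[... 514 characters left out ...]
tip_box 0.95 [292. 256.] 872 [0.629 0.074 0.046] ztop 0.048
{'time': 1.1, 'q': array([ 1.17310992e+00,  2.63895246e-01,  1.60401983e+00, -7.21601024e-06,
        1.27370903e+00, -3.69158626e-02]), 'joint_vel': array([ 0.00074263,  0.0010081 ,  0.0013937 ,  0.0002971 , -0.00103067,
        0.00113384]), 'joint_torque': array([-5.90528543e-04, -5.15088701e+01, -3.67725170e+01,  6.15606928e-05,
        9.64237224e-04,  3.41043733e-05]), 'tool_pos': array([0.23827871, 0.63152503, 0.2452722 ]), 'tcp_rot': array([-1.35857305, -0.93945255,  0.93949021]), 'wrist_force': array([0.41743953, 0.30226219, 0.7262477 ]), 'torque': array([-0.00978505,  0.01235352, -0.00528043]), 'width': 1.0001513494506218}
```

View pics/top0.png

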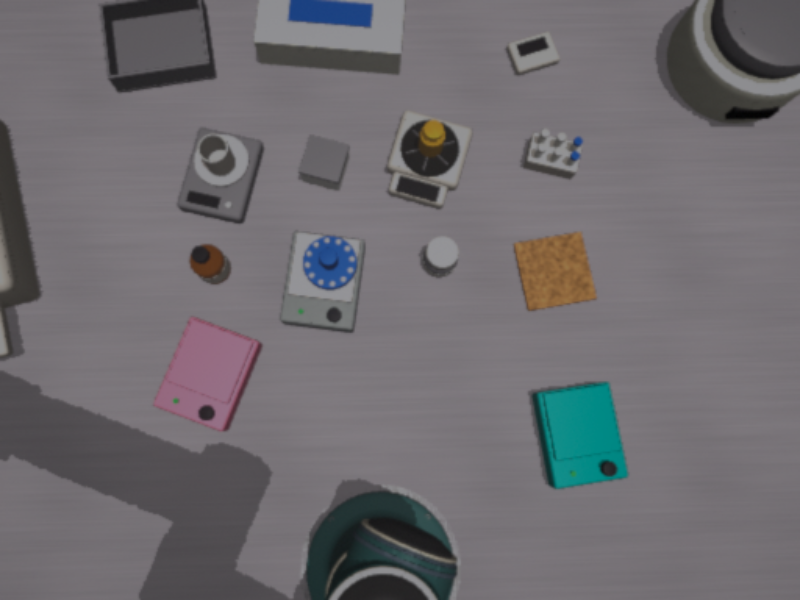

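View pics/scene0.png

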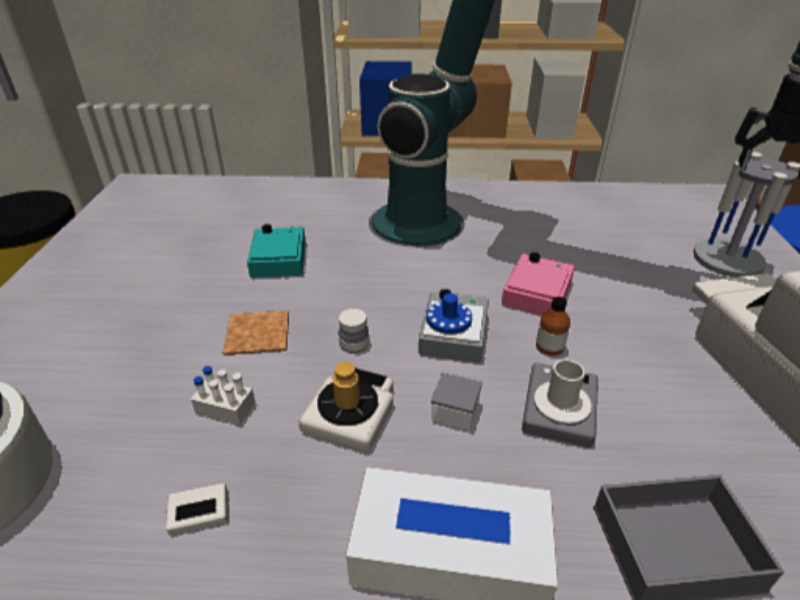

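Run:
```python
from h import *
from scipy.spatial.transform import Rotation as R
s=readout.read_state(); print(R.from_rotvec(s["tcp_rot"]).as_matrix().round(3))
p=read_camera("wrist"); T=p["world_from_camera"]
Rt=R.from_rotvec(s["tcp_rot"]).as_matrix()
print("cam in tool",(Rt.T@(T[:3,3]-s["tool_pos"])).round(3)); print((Rt.T@T[:3,:3]).round(2),p["fx"])
p=read_camera("top"); W=cloud(p); ok=p["range_z"]>0
# tops: circle fits at known heights
def blob(c,r,z0,z1):
    m=ok&(np.hypot(W[...,0]-c[0],W[...,1]-c[1])<r)&(W[...,2]>z0)&(W[...,2]<z1)
    q=W[m][:,:2]; (x,y),rad=cv2.minEnclosingCircle(q.astype(np.float32)); return len(q),q.mean(0).round(4),np.round((x,y,rad),4)
print("beaker rim",blob((.61,.234),.05,.092,.105))
print("rotor hub",blob((.435,.065),.06,.093,.106))
print("rotor disc",blob((.435,.065),.06,.056,.072))
print("weight knob",blob((.617,-.09),.05,.098,.115))
print("bottle",blob((.438,.238),.05,.095,.11)); print("jar",blob((.446,-.098),.05,.055,.07)); print("tip",blob((.6,.074),.06,.04,.055))
crop=p["img"][60:220,90:400]; cv2.imwrite("pics/crop0.png",cv2.resize(crop,(775,400),interpolation=cv2.INTER_CUBIC))
```

```text
[[ 0.353 -0.    -0.936]
 [ 0.936 -0.     0.353]
 [-0.    -1.    -0.   ]]
cam in tool [-0.    -0.127  0.066]
[[ 1.    0.   -0.  ]
 [ 0.   -0.26  0.97]
 [ 0.   -0.97 -0.26]] 313.03767843339295
beaker rim (100, array([0.6056, 0.2326]), array([0.6061, 0.2319, 0.0236]))
rotor hub (106, array([0.4386, 0.0655]), array([0.4398, 0.0655, 0.0133]))
rotor disc (803, array([0.4375, 0.0653]), array([0.4369, 0.0682, 0.0434]))
weight knob (130, array([ 0.6254, -0.0905]), array([ 0.6261, -0.0909,  0.0149]))
bottle (97, array([0.4454, 0.2456]), array([0.4462, 0.2469, 0.012 ]))
jar (330, array([ 0.4515, -0.1011]), array([ 0.4522, -0.1011,  0.0241]))
tip (687, array([0.6056, 0.0738]), array([0.6065, 0.0734, 0.0445]))
```

View pics/crop0.png

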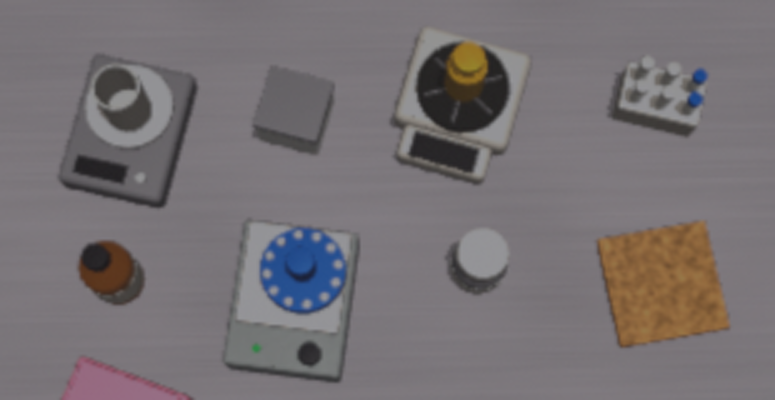

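The top view (800 px picture) shows three stirrer-shaped things: pink at (208,375), turquoise at (582,435) and grey with a white plate at (325,280). The grey one matches the description, and the enlarged crop confirms it. It carries the rotor (330,260). The beaker is on the balance (215,155), the weight is on the reader (432,135), and the mat (555,270) is empty.

Plan: weight to mat, rotor to reader, beaker to stirrer, then weight to balance. I'll square the tool to the world axes on the way.

jog_arm:
  increments:
    - [0,0,-0.05,0,0.173,0,1]
    - [0,0,-0.05,0,0.173,0,1]
    - [0,0,-0.05,0,0.173,0,1]
    - [0,0,-0.05,0,0.173,0,1]
    - [0,0,-0.05,0,0.173,0,1]
    - [0,0,-0.05,0,0.173,0,1]
    - [0,0,-0.05,0,0.173,0,1]
    - [0,0,-0.05,0,0,0,1]
    - [0,0,0,0,0,0,1]

```text
time: 2.33
tool_pos: [0.4483, 0.3179, 0.2449]
tcp_rot: [-1.569, 0.029, -0.033]
wrist_force: [-0.1, -0.3, -0.4]
width: 0.999
```

```bash
cat >> h.py <<'E'
from scipy.spatial.transform import Rotation as R
def go(target=None,pr=True):
    """remaining shift in tool axes, turn to square the tool to the world (x->x, y->-z, z->y)"""
    s=readout.read_state(); M=R.from_rotvec(s["tcp_rot"]).as_matrix()
    G=np.array([[1,0,0],[0,0,1],[0,-1,0.]])
    print("t",round(s["time"],2),"tcp",s["tool_pos"].round(4),"w",round(s["width"],3),"F",s["wrist_force"].round(1),"turn",R.from_matrix(M.T@G).as_rotvec().round(4))
    if target is not None: print("shift tool",(M.T@(np.array(target)-s["tool_pos"])).round(4),"world",(np.array(target)-s["tool_pos"]).round(4))
    return s
E
python3 - <<'E'
from h import *
go((.626,-.091,.245))
p=read_camera("top"); hsv=cv2.cvtColor(p["img"],cv2.COLOR_BGR2HSV); W=cloud(p)
# colours near machines
for n,(u,v) in dict(pan=(150,108),plate=(190,185),table=(262,92),mat=(356,173),boxbal=(130,125),rdr=(290,90)).items(): print(n,hsv[v,u],W[v,u].round(3))
def fit(c,r,z,cond):
    v,u=np.mgrid[:384,:512]; T=p["world_from_camera"]
    ray=np.stack([(u-p["cx"])/p["fx"],(v-p["cy"])/p["fy"],np.ones(u.shape)],-1)@T[:3,:3].T
    P=T[:3,3]+ray*((z-T[2,3])/ray[...,2])[...,None]
    m=cond&(np.hypot(P[...,0]-c[0],P[...,1]-c[1])<r); q=P[m][:,:2].astype(np.float32)
    return len(q),np.round(cv2.minEnclosingCircle(q),4) if 0 else cv2.minEnclosingCircle(q),cv2.minAreaRect(q)
V,S=hsv[...,2].astype(int),hsv[...,1].astype(int)
print("mat",fit((.43,-.282),.09,.008,(S>100)))
E
```

```text
t 2.33 tcp [0.4483 0.3179 0.2449] w 0.999 F [-0.1 -0.3 -0.4] turn [-0.0018 -0.0396  0.0025]
shift tool [ 1.937e-01 -3.000e-04 -4.016e-01] world [ 1.777e-01 -4.089e-01  1.000e-04]
pan [120   5 151] [0.595 0.213 0.036]
plate [120   5 158] [0.401 0.115 0.05 ]
table [15 13 40] [ 0.63  -0.059  0.04 ]
mat [ 15 145 151] [ 0.43  -0.283  0.01 ]
boxbal [150  19  41] [0.556 0.261 0.029]
rdr [150   8  67] [ 0.633 -0.127  0.042]
mat (1911, ((0.430955708026886, -0.28046202659606934), 0.0742843747138977), ((0.4305257797241211, -0.28079473972320557), (0.10797052085399628, 0.1085728257894516), 8.854558944702148))
```

jog_arm:
  increments:
    - [0.026,0,-0.05,0,-0.04,0,1]
    - [0.023,0,-0.051,0,0,0,1]
    - [0.023,0,-0.051,0,0,0,1]
    - [0.023,0,-0.051,0,0,0,1]
    - [0.023,0,-0.051,0,0,0,1]
    - [0.023,0,-0.051,0,0,0,1]
    - [0.023,0,-0.051,0,0,0,1]
    - [0.015,0,-0.051,0,0,0,1]
    - [0,0,0,0,0,0,1]

```text
time: 3.5
tool_pos: [0.6431, -0.0857, 0.2457]
tcp_rot: [-1.56, -0.026, 0.003]
wrist_force: [0.1, 0.3, 0.9]
width: 1.0
```

```bash
cat >> h.py <<'E'
def proj(p,X):
    T=p["world_from_camera"]; c=(np.atleast_2d(X)-T[:3,3])@T[:3,:3]
    return np.stack([c[:,0]/c[:,2]*p["fx"]+p["cx"],c[:,1]/c[:,2]*p["fy"]+p["cy"]],-1)
def ontoz(p,z):
    v,u=np.mgrid[:384,:512]; T=p["world_from_camera"]
    ray=np.stack([(u-p["cx"])/p["fx"],(v-p["cy"])/p["fy"],np.ones(u.shape)],-1)@T[:3,:3].T
    return T[:3,3]+ray*((z-T[2,3])/ray[...,2])[...,None]
def slab(p,c,r,z0,z1):
    """points of the cloud near c between heights; mean, enclosing circle"""
    W=cloud(p); m=(p["range_z"]>0)&(np.hypot(W[...,0]-c[0],W[...,1]-c[1])<r)&(W[...,2]>z0)&(W[...,2]<z1)
    q=W[m]; (x,y),rad=cv2.minEnclosingCircle(q[:,:2].astype(np.float32))
    return len(q),q.mean(0).round(4),"circ",np.round((x,y,rad),4)
E
python3 - <<'E'
from h import *
go((.626,-.091,.245))
p=read_camera("wrist"); cv2.imwrite("pics/w1.png",p["img"])
np.savez("w1.npz",**{k:p[k] for k in p})
print("knob",slab(p,(.626,-.091),.05,.099,.115)); print("body",slab(p,(.626,-.091),.05,.05,.086))
hsv=cv2.cvtColor(p["img"],cv2.COLOR_BGR2HSV)
P=ontoz(p,.04); m=(hsv[...,2]<55)&(np.hypot(P[...,0]-.62,P[...,1]+.08)<.075)
n,l,st,ce=cv2.connectedComponentsWithStats(m.astype(np.uint8)); k=1+st[1:,4].argmax()
q=P[l==k][:,:2].astype(np.float32); print("turntable",len(q),cv2.minEnclosingCircle(q),cv2.fitEllipse(cv2.convexHull(q)))
E
```

```text
t 3.5 tcp [ 0.6431 -0.0857  0.2457] w 1.0 F [0.1 0.3 0.9] turn [-0.0107  0.0188  0.0144]
shift tool [-0.0172  0.0004 -0.005 ] world [-0.0171 -0.0053 -0.0007]
knob (861, array([ 0.6286, -0.0906,  0.1045]), 'circ', array([ 0.6285, -0.0912,  0.015 ]))
body (456, array([ 0.6301, -0.0801,  0.0776]), 'circ', array([ 0.6286, -0.0913,  0.0191]))
turntable 3445 ((0.6269660592079163, -0.08975566178560257), 0.04496489465236664) ((0.6267714500427246, -0.08971881866455078), (0.08873748779296875, 0.08916853368282318), 138.27821350097656)
```

View pics/w1.png

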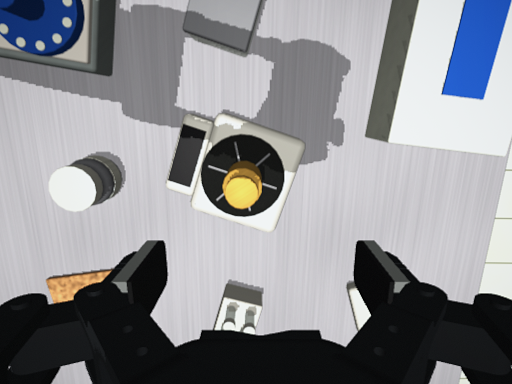

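jog_arm:
  increments:
    - [-0.0146,0,-0.0055,-0.0107,0.0188,0.0144,1]
    - [0,0.04,0,0,0,0,1]
    - [0,0.04,0,0,0,0,1]
    - [0,0.02,0,0,0,0,1]
    - [0,0,0,0,0,0,1]

```text
time: 4.18
tool_pos: [0.6261, -0.0822, 0.1452]
tcp_rot: [-1.57, -0.005, 0.006]
wrist_force: [0.1, -0.0, -0.2]
width: 1.005
```

Run:
```python
from h import *
go((.6285,-.0912,.066))
```

```text
t 4.17 tcp [ 0.6261 -0.0822  0.1452] w 1.005 F [ 0.1 -0.  -0.2] turn [-0.0005  0.0075 -0.0005]
shift tool [ 0.0024  0.0792 -0.0091] world [ 0.0024 -0.009  -0.0792]
```

jog_arm:
  increments:
    - [0.0024,0.01,-0.009,0,0.0075,0,1]
    - [0,0.025,0,0,0,0,1]
    - [0,0.025,0,0,0,0,1]
    - [0,0.015,0,0,0,0,1]
    - [0,0,0,0,0,0,1]

```text
time: 4.8
tool_pos: [0.6349, -0.0936, 0.0752]
tcp_rot: [-1.574, -0.009, -0.01]
wrist_force: [0.3, 1.0, 0.6]
width: 1.005
```

Run:
```python
from h import *
go((.6285,-.0912,.066))
```

```text
t 4.8 tcp [ 0.6349 -0.0936  0.0752] w 1.005 F [0.3 1.  0.6] turn [ 0.0028 -0.0006  0.0122]
shift tool [-0.0066  0.0091  0.0024] world [-0.0064  0.0024 -0.0092]
```

jog_arm:
  increments:
    - [-0.0064,0.005,0.0024,0.0028,0,0.0122,1]
    - [0,0.003,0,0,0,0,1]
    - [0,0,0,0,0,0,1]

```text
time: 5.18
tool_pos: [0.6302, -0.0917, 0.0694]
tcp_rot: [-1.571, -0.002, -0.003]
wrist_force: [-0.9, -0.4, -0.2]
width: 0.996
```

Run:
```python
from h import *
go((.6285,-.0912,.066))
```

```text
t 5.17 tcp [ 0.6302 -0.0917  0.0694] w 0.996 F [-0.9 -0.4 -0.2] turn [ 0.0007 -0.0009  0.0035]
shift tool [-0.0017  0.0034  0.0005] world [-0.0017  0.0005 -0.0034]
```

Now I'll grip the weight, correcting the last bit as the fingers close.

jog_arm:
  increments:
    - [-0.0017,0.002,0.0005,0,0,0.0035,0.6]
    - [0,0,0,0,0,0,0.5]
    - [0,0,0,0,0,0,0.3]
    - [0,0,0,0,0,0,0]
    - [0,0,0,0,0,0,0]
    - [0,0,0,0,0,0,0]
    - [0,0,0,0,0,0,0]
    - [0,0,0,0,0,0,0]
  force: 60

```text
time: 6.18
tool_pos: [0.6288, -0.0912, 0.0686]
tcp_rot: [-1.572, -0.0, -0.001]
wrist_force: [-1.0, -0.4, 0.4]
width: 0.426
```

Run:
```python
from h import *
go((.6285,-.0912,.16))
```

```text
t 6.17 tcp [ 0.6288 -0.0912  0.0686] w 0.426 F [-1.  -0.4  0.4] turn [ 0.001  -0.0006  0.0006]
shift tool [-0.0002 -0.0914 -0.0001] world [-0.0003 -0.      0.0914]
```

jog_arm:
  increments:
    - [0,-0.02,0,0,0,0,0]
    - [0,-0.035,0,0,0,0,0]
    - [0,-0.035,0,0,0,0,0]
    - [-0.02,0,-0.02,0,0,0,0]
    - [-0.04,0,-0.038,0,0,0,0]
    - [-0.04,0,-0.038,0,0,0,0]
    - [-0.04,0,-0.038,0,0,0,0]
    - [-0.04,0,-0.038,0,0,0,0]
    - [-0.02,0,-0.02,0,0,0,0]
    - [0,0,0,0,0,0,0]

```text
time: 7.42
tool_pos: [0.4202, -0.2867, 0.1652]
tcp_rot: [-1.572, 0.001, 0.004]
wrist_force: [1.4, 0.3, -5.1]
width: 0.43
```

Run:
```python
from h import *
go((.4305,-.2808,.0366))
p=read_camera("wrist"); np.savez("w2.npz",**{k:p[k] for k in p})
hsv=cv2.cvtColor(p["img"],cv2.COLOR_BGR2HSV)
P=ontoz(p,.008); m=(hsv[...,1]>100)&(hsv[...,0]<25)&(np.hypot(P[...,0]-.43,P[...,1]+.28)<.09)
q=P[m][:,:2].astype(np.float32); print("mat",len(q),cv2.minAreaRect(q))
```

```text
t 7.42 tcp [ 0.4202 -0.2867  0.1652] w 0.43 F [ 1.4  0.3 -5.1] turn [ 0.0015  0.0022 -0.0031]
shift tool [0.0107 0.1286 0.006 ] world [ 0.0103  0.0059 -0.1286]
mat 15295 ((0.4309793710708618, -0.29906588792800903), (0.11715317517518997, 0.14168331027030945), 8.709474563598633)
```

jog_arm:
  increments:
    - [0.0103,0.01,0.006,0,0,0,0]
    - [0,0.03,0,0,0,0,0]
    - [0,0.03,0,0,0,0,0]
    - [0,0.02,0,0,0,0,0]
    - [0,0,0,0,0,0,0]

```text
time: 8.1
tool_pos: [0.4377, -0.2743, 0.0717]
tcp_rot: [-1.57, -0.008, 0.007]
wrist_force: [-0.0, -0.0, -5.0]
width: 0.429
```

Run:
```python
from h import *
go((.4305,-.2808,.0366))
```

```text
t 8.1 tcp [ 0.4377 -0.2743  0.0717] w 0.429 F [-0. -0. -5.] turn [-0.0006  0.0093  0.0003]
shift tool [-0.0073  0.0351 -0.0065] world [-0.0072 -0.0065 -0.0351]
```

jog_arm:
  increments:
    - [-0.006,0.01,-0.005,0,0.0093,0,0]
    - [0,0.01,0,0,0,0,0]
    - [0,0.006,0,0,0,0,0]
    - [0,0,0,0,0,0,0]
    - [0,0,0,0,0,0,0]

```text
time: 8.72
tool_pos: [0.4345, -0.2799, 0.0462]
tcp_rot: [-1.573, -0.004, -0.002]
wrist_force: [-0.4, -0.1, -5.9]
width: 0.429
```

Run:
```python
from h import *
go((.4305,-.2808,.0366))
```

```text
t 8.72 tcp [ 0.4345 -0.2799  0.0462] w 0.429 F [-0.4 -0.1 -5.9] turn [0.0017 0.0011 0.004 ]
shift tool [-0.004   0.0096 -0.0008] world [-0.004  -0.0009 -0.0096]
```

jog_arm:
  increments:
    - [-0.003,0.004,0,0.0017,0.001,0.004,0]
    - [0,0.003,0,0,0,0,0]
    - [0,0.002,0,0,0,0,0]
    - [0,0.001,0,0,0,0,0]
    - [0,0.001,0,0,0,0,0]
    - [0,0,0,0,0,0,0]

```text
time: 9.48
tool_pos: [0.4321, -0.2807, 0.0368]
tcp_rot: [-1.572, -0.001, -0.001]
wrist_force: [-0.3, -0.7, -4.9]
width: 0.426
```

Run:
```python
from h import *
go((.4305,-.2808,.0366))
```

```text
t 9.47 tcp [ 0.4321 -0.2807  0.0368] w 0.426 F [-0.3 -0.7 -4.9] turn [ 0.001  -0.0003  0.0013]
shift tool [-0.0016  0.0002 -0.0001] world [-0.0016 -0.0001 -0.0002]
```

Not yet touching (force still about -5 N), so I'll lower in 1 mm steps.

jog_arm:
  increments:
    - [0,0.001,0,0,0,0,0]
    - [0,0.001,0,0,0,0,0]
    - [0,0.0005,0,0,0,0,0]
    - [0,0,0,0,0,0,0]

```text
time: 9.98
tool_pos: [0.4323, -0.2808, 0.0366]
tcp_rot: [-1.572, -0.001, -0.001]
wrist_force: [-1.8, 0.3, -2.1]
width: 0.429
```

jog_arm:
  increments:
    - [0,0.001,0,0,0,0,0]
    - [0,0.001,0,0,0,0,0]
    - [0,0,0,0,0,0,0.5]
    - [0,0,0,0,0,0,0.6]
    - [0,0,0,0,0,0,0.8]
    - [0,0,0,0,0,0,1]
    - [0,0,0,0,0,0,1]
    - [0,0,0,0,0,0,1]

```text
time: 10.98
tool_pos: [0.4346, -0.2825, 0.0372]
tcp_rot: [-1.574, -0.004, -0.004]
wrist_force: [0.4, 0.2, -0.4]
width: 0.997
```

Run:
```python
from h import *
go((.39,-.24,.24))
```

```text
t 10.97 tcp [ 0.4346 -0.2825  0.0372] w 0.997 F [ 0.4  0.2 -0.4] turn [0.0036 0.     0.0046]
shift tool [-0.0437 -0.2032  0.0418] world [-0.0446  0.0425  0.2028]
```

jog_arm:
  increments:
    - [0,-0.02,0,0.0036,0,0.0046,1]
    - [0,-0.05,0,0,0,0,1]
    - [0,-0.06,0,0,0,0,1]
    - [0,-0.05,0.03,0,0,0,1]
    - [0,-0.02,0.06,0,0,0,1]
    - [0,0,0.06,0,0,0,1]
    - [0,0,0.06,0,0,0,1]
    - [0,0,0.06,0,0,0,1]
    - [0,0,0.05,0,0,0,1]
    - [0,0,0,0,0,0,1]

```text
time: 12.22
tool_pos: [0.4361, 0.046, 0.2462]
tcp_rot: [-1.568, -0.003, -0.008]
wrist_force: [-0.3, -2.1, -0.1]
width: 1.002
```

```bash
cat >> h.py <<'E'
def circle(p,c,r,z,lo,hi,smax=60):
    """largest blob with value in lo..hi near c, taken as lying at height z: ellipse fit of its hull"""
    hsv=cv2.cvtColor(p["img"],cv2.COLOR_BGR2HSV); P=ontoz(p,z)
    m=(hsv[...,2]>=lo)&(hsv[...,2]<=hi)&(hsv[...,1]<=smax)&(np.hypot(P[...,0]-c[0],P[...,1]-c[1])<r)
    n,l,st,ce=cv2.connectedComponentsWithStats(m.astype(np.uint8),connectivity=4); k=1+st[1:,4].argmax()
    q=P[l==k][:,:2].astype(np.float32); e=cv2.fitEllipse(cv2.convexHull(q)); a=cv2.minAreaRect(q)
    return len(q),"ell",np.round(e[0]+e[1],4),"rect",np.round(a[0]+a[1]+(a[2],),4)
E
python3 - <<'E'
from h import *
go((.439,.066,.16))
p=read_camera("wrist"); np.savez("w3.npz",**{k:p[k] for k in p}); cv2.imwrite("pics/w3.png",p["img"])
print("hub",slab(p,(.439,.066),.05,.093,.108)); print("disc",slab(p,(.439,.066),.06,.056,.07))
print("table",circle(p,(.627,-.09),.07,.04,0,55,255))
print("plate",circle(p,(.43,.07),.12,.05,150,255,30))
E
```

```text
t 12.22 tcp [0.4361 0.046  0.2462] w 1.002 F [-0.3 -2.1 -0.1] turn [-0.0029 -0.0034  0.0072]
shift tool [0.0023 0.0862 0.0198] world [ 0.0029  0.02   -0.0862]
hub (635, array([0.441 , 0.0659, 0.0978]), 'circ', array([0.4411, 0.0654, 0.013 ]))
disc (4192, array([0.4411, 0.0675, 0.0622]), 'circ', array([0.4413, 0.0652, 0.04  ]))
table (6119, 'ell', array([ 0.6207, -0.1008,  0.1121,  0.1367]), 'rect', array([ 0.6177, -0.1003,  0.1112,  0.1296, 26.957 ]))
plate (23803, 'ell', array([0.4322, 0.0645, 0.2249, 0.2412]), 'rect', array([0.4303, 0.0525, 0.2399, 0.2038, 0.8418]))
```

View pics/w3.png

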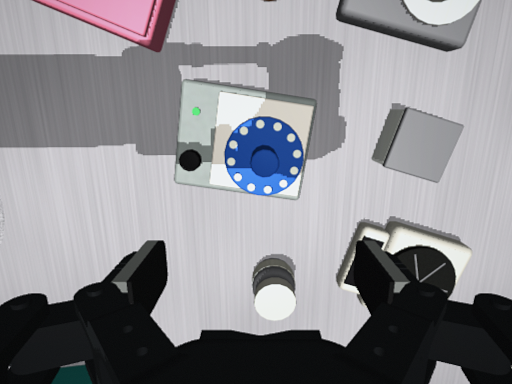

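jog_arm:
  increments:
    - [0.005,0.02,0.0185,-0.003,-0.003,0.007,1]
    - [0,0.04,0,0,0,0,1]
    - [0,0.035,0,0,0,0,1]
    - [0,0.02,0,0,0,0,1]
    - [0,0,0,0,0,0,1]
    - [0,0,0,0,0,0,1]

```text
time: 13.02
tool_pos: [0.4439, 0.0558, 0.1296]
tcp_rot: [-1.575, 0.005, -0.01]
wrist_force: [0.1, -0.6, 0.0]
width: 0.999
```

Run:
```python
from h import *
go((.441,.0655,.0845))
```

```text
t 13.03 tcp [0.4439 0.0558 0.1296] w 0.999 F [ 0.1 -0.6  0. ] turn [ 0.0043 -0.0099  0.0033]
shift tool [-0.0031  0.045   0.0099] world [-0.0029  0.0097 -0.0451]
```

jog_arm:
  increments:
    - [-0.002,0.005,0.009,0.004,-0.009,0.003,1]
    - [0,0.01,0,0,0,0,1]
    - [0,0.012,0,0,0,0,1]
    - [0,0.006,0,0,0,0,1]
    - [0,0,0,0,0,0,1]
    - [0,0,0,0,0,0,1]

```text
time: 13.78
tool_pos: [0.4437, 0.0652, 0.0965]
tcp_rot: [-1.571, -0.003, -0.004]
wrist_force: [-0.3, -0.0, 1.1]
width: 1.0
```

Run:
```python
from h import *
go((.441,.0655,.0845))
```

```text
t 13.78 tcp [0.4437 0.0652 0.0965] w 1.0 F [-0.3 -0.   1.1] turn [-0.0002 -0.0004  0.0042]
shift tool [-0.0028  0.012   0.0003] world [-0.0027  0.0003 -0.012 ]
```

jog_arm:
  increments:
    - [-0.0028,0.005,0,0,0,0.004,1]
    - [0,0.005,0,0,0,0,1]
    - [0,0.002,0,0,0,0,1]
    - [0,0,0,0,0,0,1]
    - [0,0,0,0,0,0,1]

```text
time: 14.4
tool_pos: [0.4412, 0.0652, 0.0842]
tcp_rot: [-1.571, -0.0, -0.001]
wrist_force: [-0.2, -0.5, -0.0]
width: 1.002
```

Run:
```python
from h import *
go((.441,.0655,.0845))
```

```text
t 14.4 tcp [0.4412 0.0652 0.0842] w 1.002 F [-0.2 -0.5 -0. ] turn [-0.0002 -0.0004  0.001 ]
shift tool [-0.0002 -0.0003  0.0003] world [-0.0002  0.0003  0.0003]
```

jog_arm:
  increments:
    - [0,0,0,0,0,0,0.6]
    - [0,0,0,0,0,0,0.4]
    - [0,0,0,0,0,0,0.2]
    - [0,0,0,0,0,0,0]
    - [0,0,0,0,0,0,0]
    - [0,0,0,0,0,0,0]
    - [0,0,0,0,0,0,0]
    - [0,0,0,0,0,0,0]
  force: 50

```text
time: 15.4
tool_pos: [0.4419, 0.0653, 0.0848]
tcp_rot: [-1.57, -0.002, -0.002]
wrist_force: [0.5, 0.2, 0.0]
width: 0.286
```

Run:
```python
from h import *
go((.627,-.09,.165))
```

```text
t 15.4 tcp [0.4419 0.0653 0.0848] w 0.286 F [0.5 0.2 0. ] turn [-0.0003 -0.0005  0.0024]
shift tool [ 0.1854 -0.0798 -0.1552] world [ 0.1851 -0.1553  0.0802]
```

jog_arm:
  increments:
    - [0,-0.01,0,0,0,0,0]
    - [0,-0.03,0,0,0,0,0]
    - [0,-0.03,0,0,0,0,0]
    - [0.02,-0.01,-0.015,0,0,0,0]
    - [0.035,0,-0.03,0,0,0,0]
    - [0.04,0,-0.035,0,0,0,0]
    - [0.04,0,-0.035,0,0,0,0]
    - [0.03,0,-0.025,0,0,0,0]
    - [0.01,0,-0.01,0,0,0,0]
    - [0,0,0,0,0,0,0]

```text
time: 16.65
tool_pos: [0.6203, -0.0885, 0.1712]
tcp_rot: [-1.57, -0.003, -0.001]
wrist_force: [-0.2, 0.4, -1.4]
width: 0.286
```

Run:
```python
from h import *
go((.627,-.09,.075))
p=read_camera("wrist"); cv2.imwrite("pics/w4.png",p["img"]); np.savez("w4.npz",**{k:p[k] for k in p})
t=read_camera("top"); np.savez("t4.npz",**{k:t[k] for k in t})
print("plate top",circle(t,(.42,.08),.09,.05,120,255,30))
b=t["img"][140:230,170:240]; cv2.imwrite("pics/t4.png",cv2.resize(np.hstack([b,t["img"][60:150,240:310]]),None,fx=5,fy=5,interpolation=cv2.INTER_CUBIC))
```

```text
t 16.65 tcp [ 0.6203 -0.0885  0.1712] w 0.286 F [-0.2  0.4 -1.4] turn [-0.001   0.0013  0.0023]
shift tool [ 0.0065  0.0962 -0.0016] world [ 0.0067 -0.0015 -0.0962]
plate top (2468, 'ell', array([0.4309, 0.1058, 0.1206, 0.1629]), 'rect', array([ 0.4324,  0.1109,  0.1135,  0.1634, 77.2323]))
```

View pics/w4.png

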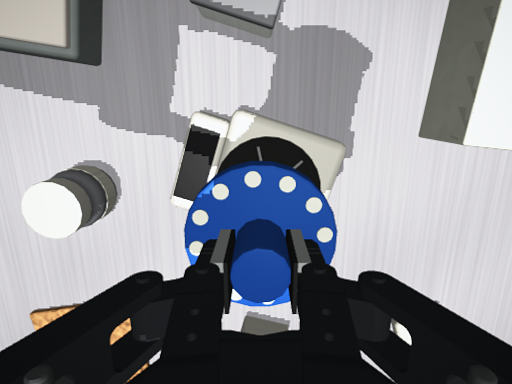

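View pics/t4.png

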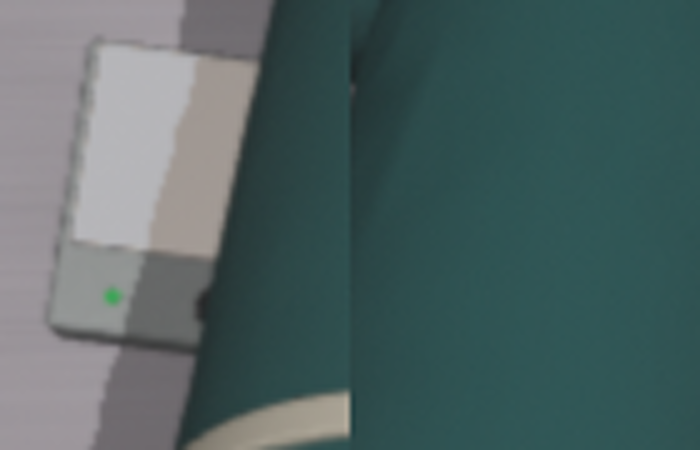

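jog_arm:
  increments:
    - [0.006,0.01,-0.0015,0,0.001,0.002,0]
    - [0,0.025,0,0,0,0,0]
    - [0,0.025,0,0,0,0,0]
    - [0,0.01,0,0,0,0,0]
    - [0,0,0,0,0,0,0]
    - [0,0,0,0,0,0,0]

```text
time: 17.5
tool_pos: [0.6233, -0.0844, 0.0991]
tcp_rot: [-1.569, -0.004, 0.006]
wrist_force: [0.8, -0.2, -1.2]
width: 0.286
```

Run:
```python
from h import *
go((.627,-.09,.075))
```

```text
t 17.5 tcp [ 0.6233 -0.0844  0.0991] w 0.286 F [ 0.8 -0.2 -1.2] turn [-0.002   0.0063 -0.0008]
shift tool [ 0.0037  0.0241 -0.0057] world [ 0.0037 -0.0056 -0.0241]
```

jog_arm:
  increments:
    - [0.003,0.005,-0.005,-0.002,0.006,0,0]
    - [0,0.007,0,0,0,0,0]
    - [0,0.005,0,0,0,0,0]
    - [0,0,0,0,0,0,0]
    - [0,0,0,0,0,0,0]

```text
time: 18.12
tool_pos: [0.6281, -0.0902, 0.0831]
tcp_rot: [-1.572, -0.002, -0.003]
wrist_force: [0.0, 0.6, -1.0]
width: 0.289
```

Run:
```python
from h import *
go((.627,-.09,.075))
```

```text
t 18.12 tcp [ 0.6281 -0.0902  0.0831] w 0.289 F [ 0.   0.6 -1. ] turn [ 0.0009 -0.0005  0.0029]
shift tool [-0.0011  0.0081  0.0002] world [-0.0011  0.0002 -0.0081]
```

jog_arm:
  increments:
    - [-0.001,0.003,0,0.001,0,0.003,0]
    - [0,0.002,0,0,0,0,0]
    - [0,0.002,0,0,0,0,0]
    - [0,0.001,0,0,0,0,0]
    - [0,0,0,0,0,0,0]

```text
time: 18.75
tool_pos: [0.6272, -0.0901, 0.0749]
tcp_rot: [-1.571, 0.0, -0.0]
wrist_force: [-1.3, -0.1, -0.1]
width: 0.288
```

Run:
```python
from h import *
go((.627,-.09,.075))
```

```text
t 18.75 tcp [ 0.6272 -0.0901  0.0749] w 0.288 F [-1.3 -0.1 -0.1] turn [-0.0002 -0.0004  0.0001]
shift tool [-0.0002 -0.0001  0.0001] world [-0.0002  0.0001  0.0001]
```

jog_arm:
  increments:
    - [0,0.001,0,0,0,0,0]
    - [0,0.0005,0,0,0,0,0]
    - [0,0,0,0,0,0,0]

```text
time: 19.12
tool_pos: [0.6273, -0.0902, 0.0748]
tcp_rot: [-1.571, -0.0, -0.001]
wrist_force: [0.0, 0.3, -0.9]
width: 0.289
```

jog_arm:
  increments:
    - [0,0.0015,0,0,0,0,0]
    - [0,0.0015,0,0,0,0,0]
    - [0,0,0,0,0,0,0]

```text
time: 19.5
tool_pos: [0.6277, -0.0903, 0.075]
tcp_rot: [-1.571, -0.0, -0.001]
wrist_force: [1.0, 0.4, -1.4]
width: 0.291
```

jog_arm:
  increments:
    - [0,0.003,0,0,0,0,0]
    - [0,0,0,0,0,0,0]

```text
time: 19.75
tool_pos: [0.6284, -0.0904, 0.0752]
tcp_rot: [-1.571, -0.001, -0.002]
wrist_force: [-0.1, -0.3, -1.1]
width: 0.289
```

Run:
```python
from h import *
s=go((.627,-.09,.075)); print(s["joint_torque"].round(2), s["torque"].round(2))
```

```text
t 19.75 tcp [ 0.6284 -0.0904  0.0752] w 0.289 F [-0.1 -0.3 -1.1] turn [ 0.0003 -0.0003  0.0019]
shift tool [-0.0014  0.0002  0.0004] world [-0.0014  0.0004 -0.0002]
[ 1.000e-02 -5.145e+01 -3.219e+01 -0.000e+00  1.000e-01  0.000e+00] [ 0.04 -0.04 -0.03]
```

Run:
```python
from h import *
p=read_camera("wrist"); cv2.imwrite("pics/w5.png",p["img"])
W=cloud(p); im=p["img"].astype(int); ok=(p["range_z"]>0)
d=ok&(im[...,0]>im[...,2]+50)&(np.hypot(W[...,0]-.628,W[...,1]+.09)<.045)
z=W[d][:,2]; print("disc z hist",np.histogram(z,np.arange(.04,.105,.002)))
print(slab(p,(.628,-.09),.045,.048,.062))
m=ok&(im.min(-1)>150)&(np.hypot(W[...,0]-.64,W[...,1]+.07)<.09)&(W[...,2]<.047)&(W[...,2]>.03); print("housing z",np.median(W[m][:,2]))
go((.627,-.09,.075))
```

```text
disc z hist (array([  11,   57,   61,   60,   75, 2026, 5501,   75,   58,   64,   78,
         78,   80,   91,   81,   99,   87,   87,   95,  104,  103,  119,
        113,  816, 1950,   15,    0,    0,    0,    0,    5,    0]), array([0.04 , 0.042, 0.044, 0.046, 0.048, 0.05 , 0.052, 0.054, 0.056,
       0.058, 0.06 , 0.062, 0.064, 0.066, 0.068, 0.07 , 0.072, 0.074,
       0.076, 0.078, 0.08 , 0.082, 0.084, 0.086, 0.088, 0.09 , 0.092,
       0.094, 0.096, 0.098, 0.1  , 0.102, 0.104]))
(9416, array([ 0.6288, -0.0745,  0.0527]), 'circ', array([ 0.6288, -0.0903,  0.0402]))
housing z 0.030436203634509135
t 19.8 tcp [ 0.6285 -0.0904  0.0751] w 0.288 F [-0.4  0.6 -0.4] turn [ 0.0003 -0.0003  0.0021]
shift tool [-0.0015  0.0001  0.0004] world [-0.0015  0.0004 -0.0001]
```

View pics/w5.png

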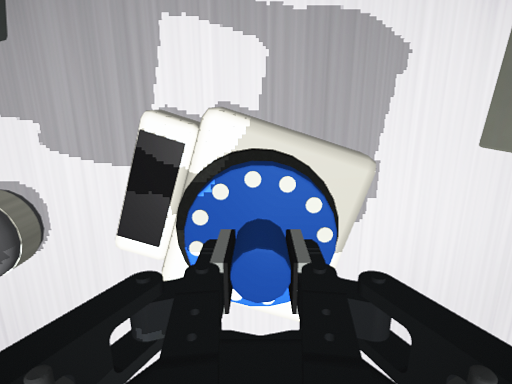

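```bash
cat >> h.py <<'E'
from scipy.optimize import least_squares
def ringfit(p,mask,z,c0,r,outer=True,nb=72,fov=None):
    """outer edge of mask per bearing about c0 on plane z, circle of known radius fitted robustly"""
    P=ontoz(p,z)[mask]-[c0[0],c0[1],0]; a=np.arctan2(P[:,1],P[:,0]); d=np.hypot(P[:,0],P[:,1]); pts=[]
    for k in range(nb):
        s=(np.floor((a+np.pi)/(2*np.pi)*nb).astype(int)==k)&(d<r*1.25)
        if s.sum()>0:
            i=np.where(s)[0][d[s].argmax()]; pts.append(P[i,:2])
    pts=np.array(pts); pts=pts[np.abs(np.hypot(*pts.T)-r)<.012]
    f=least_squares(lambda x:np.hypot(pts[:,0]-x[0],pts[:,1]-x[1])-r,[0,0],loss="soft_l1",f_scale=.001)
    return len(pts),(f.x+np.array(c0)).round(4),"rms",np.sqrt(np.mean(f.fun**2)).round(4)
E
python3 - <<'E'
from h import *
p=read_camera("wrist")
im=p["img"].astype(int); P=ontoz(p,.04)
v,u=np.mgrid[:384,:512]
blk=(im.max(-1)<60)&(v<260)&(np.hypot(P[...,0]-.628,P[...,1]+.09)<.054)&(P[...,1]>-.10)
blk[blk]&=True
print("table",ringfit(p,blk,.04,(.628,-.09),.046))
blue=(im[...,0]>im[...,2]+50)&(v<260); 
print("disc",ringfit(p,blue,.054,(.628,-.09),.040))
w=dict(np.load("w1.npz")); im=w["img"].astype(int); P=ontoz(w,.04)
blk=(im.max(-1)<60)&(np.hypot(P[...,0]-.627,P[...,1]+.09)<.055)
print("table w1",ringfit(w,blk,.04,(.627,-.09),.046))
E
```

```text
table (41, array([ 0.6253, -0.0907]), 'rms', np.float64(0.003))
disc (44, array([ 0.6287, -0.0894]), 'rms', np.float64(0.0009))
table w1 (72, array([ 0.6254, -0.0892]), 'rms', np.float64(0.0026))
```

Disc and table centres agree to about 2 mm, and the disc top height shows it is seated. Releasing.

jog_arm:
  increments:
    - [-0.001,0,0,0,0,0,0.3]
    - [0,0,0,0,0,0,0.4]
    - [0,0,0,0,0,0,0.6]
    - [0,0,0,0,0,0,0.8]
    - [0,0,0,0,0,0,1]
    - [0,0,0,0,0,0,1]
    - [0,-0.02,0,0,0,0,1]
    - [0,-0.04,0,0,0,0,1]
    - [0,-0.05,0,0,0,0,1]
    - [0,-0.05,0,0,0,0,1]

```text
time: 21.1
tool_pos: [0.6239, -0.0898, 0.2356]
tcp_rot: [-1.569, 0.007, 0.006]
wrist_force: [0.7, -0.6, 1.0]
width: 0.997
```

Run:
```python
from h import *
go((.608,.232,.25))
p=read_camera("wrist"); cv2.imwrite("pics/w6.png",p["img"])
im=p["img"].astype(int); hsv=cv2.cvtColor(p["img"],cv2.COLOR_BGR2HSV)
blue=(im[...,0]>im[...,2]+50); print("disc",ringfit(p,blue,.054,(.628,-.09),.040), slab(p,(.628,-.09),.05,.048,.06))
P=ontoz(p,.04); blk=(im.max(-1)<60)
n,l,st,ce=cv2.connectedComponentsWithStats((blk&(np.hypot(P[...,0]-.628,P[...,1]+.09)<.055)).astype(np.uint8)); k=1+st[1:,4].argmax()
print("table",ringfit(p,l==k,.04,(.628,-.09),.046))
cv2.imwrite("pics/w6.png",cv2.resize(p["img"][60:300,120:420],(750,600)))
```

```text
t 21.1 tcp [ 0.6239 -0.0898  0.2356] w 0.997 F [ 0.7 -0.6  1. ] turn [-0.0017 -0.0004 -0.0084]
shift tool [-0.0162 -0.0137  0.3218] world [-0.0159  0.3218  0.0144]
disc (72, array([ 0.6279, -0.0912]), 'rms', np.float64(0.0003)) (3947, array([ 0.6285, -0.0876,  0.0522]), 'circ', array([ 0.6285, -0.0901,  0.0398]))
table (50, array([ 0.6271, -0.092 ]), 'rms', np.float64(0.0009))
```

View pics/w6.png

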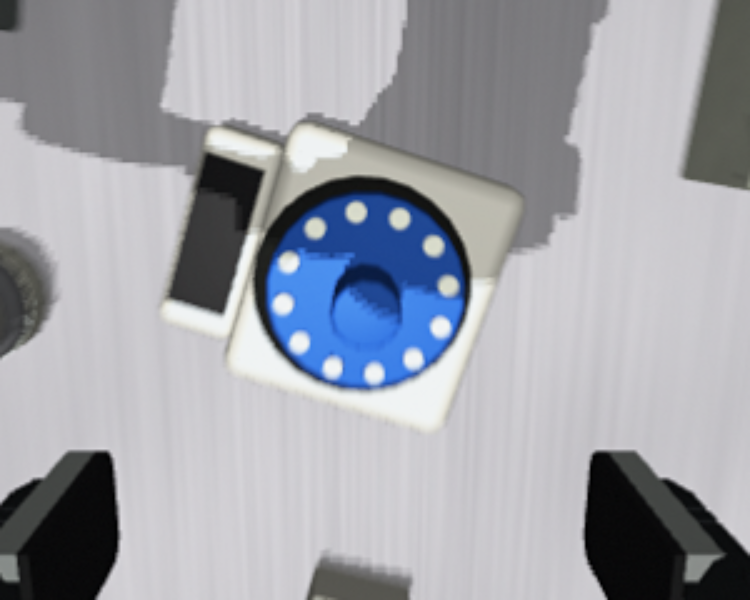

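Picture w6: the rotor sits on the turntable (disc at (365,285)), concentric to about 1 mm. Next I'll look at the empty stirrer plate on the way to the beaker.

jog_arm:
  increments:
    - [-0.02,-0.01,0.02,-0.002,0,-0.008,1]
    - [-0.04,0,0.038,0,0,0,1]
    - [-0.04,0,0.038,0,0,0,1]
    - [-0.04,0,0.038,0,0,0,1]
    - [-0.035,0,0.033,0,0,0,1]
    - [-0.01,0,0.01,0,0,0,1]
    - [0,0,0,0,0,0,1]

```text
time: 22.02
tool_pos: [0.4434, 0.0903, 0.2659]
tcp_rot: [-1.573, -0.029, -0.032]
wrist_force: [0.7, -0.1, 0.2]
width: 1.001
```

Run:
```python
from h import *
go((.608,.232,.25))
p=read_camera("wrist"); np.savez("w7.npz",**{k:p[k] for k in p})
cv2.imwrite("pics/w7.png",p["img"])
for r in spotter.spot_point(p,"stirrer")[:3]: print(r["p"],np.round(r["location"],1),world(p,*r["location"],.0),world(p,*r["location"],.05))
```

```text
t 22.02 tcp [0.4434 0.0903 0.2659] w 1.001 F [ 0.7 -0.1  0.2] turn [ 0.0027 -0.002   0.0387]
shift tool [0.1636 0.0218 0.142 ] world [ 0.1646  0.1417 -0.0159]
0.86 [121.7  33.9] [0.29806263 0.23595331 0.        ] [0.31600923 0.22585327 0.05      ]
0.79 [247.4 171.6] [0.43732508 0.07703998 0.        ] [0.43752103 0.08719533 0.05      ]
```

View pics/w7.png

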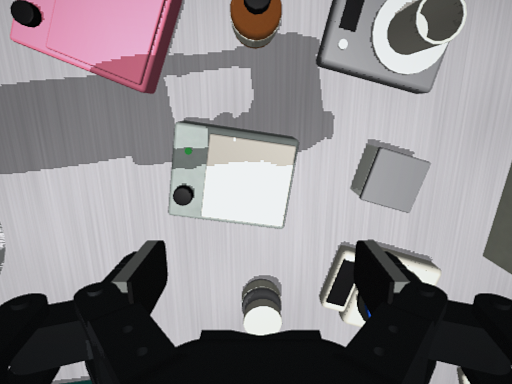

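Run:
```python
from h import *
p=dict(np.load("w7.npz")); im=p["img"].astype(int); hsv=cv2.cvtColor(p["img"],cv2.COLOR_BGR2HSV)
c=np.array([world(p,u,v,.05)[:2] for u,v in ((209,134),(297,139),(285,226),(202,217))]); print(c.round(3),c.mean(0).round(4),np.linalg.norm(np.diff(c,axis=0),axis=1).round(3))
for u,v in ((250,200),(240,150),(195,165),(192,210),(290,183),(310,190)): print((u,v),im[v,u],world(p,u,v)[2].round(3))
v,u=np.mgrid[:384,:512]; box=(u>195)&(u<305)&(v>125)&(v<235)
W=cloud(p)
m=box&(W[...,2]>.045)&((im.min(-1)>215)|(im[...,2]>im[...,0]+8))
n,l,st,ce=cv2.connectedComponentsWithStats(m.astype(np.uint8)); k=1+st[1:,4].argmax()
m=cv2.morphologyEx((l==k).astype(np.uint8),cv2.MORPH_OPEN,np.ones((5,5)))>0
q=ontoz(p,.05)[m][:,:2].astype(np.float32); print(len(q),cv2.minAreaRect(q))
# top camera, housing at start
```

```text
[[0.397 0.129]
 [0.492 0.123]
 [0.481 0.022]
 [0.385 0.034]] [0.4386 0.0769] [0.095 0.102 0.097]
(250, 200) [242 241 238] 0.048
(240, 150) [191 201 206] 0.047
(195, 165) [111 113 107] 0.041
(192, 210) [187 192 181] 0.04
(290, 183) [126 131 122] 0.039
(310, 190) [210 205 207] -0.003
6901 ((0.43734708428382874, 0.07570622861385345), (0.09461984783411026, 0.09451386332511902), 81.49091339111328)
```

Plate rectangle measures 94.6 x 94.5 mm (true 96), centre (0.4375, 0.076). Now the beaker.

jog_arm:
  increments:
    - [0.01,0,0.01,0.003,0,0.039,1]
    - [0.04,0,0.035,0,0,0,1]
    - [0.04,0,0.035,0,0,0,1]
    - [0.04,0,0.035,0,0,0,1]
    - [0.025,0,0.02,0,0,0,1]
    - [0,0,0,0,0,0,1]
    - [0,0,0,0,0,0,1]

```text
time: 23.0
tool_pos: [0.6144, 0.219, 0.2628]
tcp_rot: [-1.575, 0.014, -0.012]
wrist_force: [-0.5, -0.6, -0.1]
width: 1.0
```

Run:
```python
from h import *
p=read_camera("wrist"); np.savez("w8.npz",**{k:p[k] for k in p}); cv2.imwrite("pics/w8.png",p["img"])
q=slab(p,(.608,.232),.05,.09,.106); print("rim",q)
print("pan",circle(p,(.60,.228),.05,.038,200,255,40))
go((q[3][0],q[3][1],.13))
```

```text
rim (494, array([0.6075, 0.2326, 0.0954]), 'circ', array([0.6074, 0.2331, 0.0225]))
pan (892, 'ell', array([0.6144, 0.2284, 0.0713, 0.0776]), 'rect', array([ 0.6203,  0.2188,  0.0784,  0.0505, 37.305 ]))
t 23.05 tcp [0.6142 0.2189 0.2628] w 0.997 F [0.2 0.1 0.2] turn [ 0.0039 -0.0162 -0.0012]
shift tool [-0.0069  0.1328  0.0146] world [-0.0068  0.0142 -0.1328]
```

View pics/w8.png

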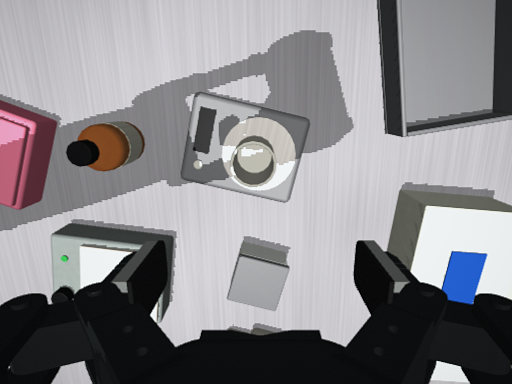

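jog_arm:
  increments:
    - [-0.0065,0.02,0.014,0.004,-0.016,-0.001,1]
    - [0,0.04,0,0,0,0,1]
    - [0,0.04,0,0,0,0,1]
    - [0,0.02,0,0,0,0,1]
    - [0,0,0,0,0,0,1]
    - [0,0,0,0,0,0,1]

```text
time: 23.8
tool_pos: [0.6084, 0.2285, 0.1452]
tcp_rot: [-1.569, -0.001, -0.009]
wrist_force: [-0.1, 0.1, 0.3]
width: 0.999
```

Run:
```python
from h import *
go((.6074,.2331,.068))
```

```text
t 23.8 tcp [0.6084 0.2285 0.1452] w 0.999 F [-0.1  0.1  0.3] turn [-0.0014 -0.0049  0.0065]
shift tool [-0.0015  0.0772  0.0044] world [-0.001   0.0046 -0.0772]
```

jog_arm:
  increments:
    - [-0.001,0.01,0.0045,-0.001,-0.005,0.006,1]
    - [0,0.02,0,0,0,0,1]
    - [0,0.02,0,0,0,0,1]
    - [0,0.015,0,0,0,0,1]
    - [0,0.005,0,0,0,0,1]
    - [0,0,0,0,0,0,1]

```text
time: 24.55
tool_pos: [0.6089, 0.234, 0.0724]
tcp_rot: [-1.569, -0.003, -0.002]
wrist_force: [0.8, -0.9, -1.0]
width: 1.001
```

Run:
```python
from h import *
go((.6074,.2331,.068))
```

```text
t 24.55 tcp [0.6089 0.234  0.0724] w 1.001 F [ 0.8 -0.9 -1. ] turn [-0.0014  0.0006  0.0031]
shift tool [-0.0015  0.0044 -0.0009] world [-0.0015 -0.0009 -0.0044]
```

jog_arm:
  increments:
    - [-0.0015,0.004,-0.001,-0.001,0,0.003,0.8]
    - [0,0,0,0,0,0,0.6]
    - [0,0,0,0,0,0,0.4]
    - [0,0,0,0,0,0,0.3]
    - [0,0,0,0,0,0,0.2]
    - [0,0,0,0,0,0,0]
    - [0,0,0,0,0,0,0]
    - [0,0,0,0,0,0,0]
  force: 30

```text
time: 25.55
tool_pos: [0.6088, 0.2334, 0.0703]
tcp_rot: [-1.569, -0.003, -0.002]
wrist_force: [-0.3, -0.9, -0.5]
width: 0.516
```

Run:
```python
from h import *
go((.4375,.076,.165))
```

```text
t 25.55 tcp [0.6088 0.2334 0.0703] w 0.516 F [-0.3 -0.9 -0.5] turn [-0.0015  0.0006  0.0034]
shift tool [-0.1711 -0.0955 -0.1572] world [-0.1713 -0.1574  0.0947]
```

jog_arm:
  increments:
    - [0,-0.01,0,0,0,0,0]
    - [0,-0.03,0,0,0,0,0]
    - [0,-0.035,0,0,0,0,0]
    - [-0.015,-0.01,-0.015,0,0,0,0]
    - [-0.035,0,-0.032,0,0,0,0]
    - [-0.04,0,-0.036,0,0,0,0]
    - [-0.04,0,-0.036,0,0,0,0]
    - [-0.025,0,-0.023,0,0,0,0]
    - [-0.008,0,-0.008,0,0,0,0]
    - [0,0,0,0,0,0,0]

```text
time: 26.8
tool_pos: [0.4449, 0.0805, 0.164]
tcp_rot: [-1.567, -0.013, -0.011]
wrist_force: [1.0, 0.6, -0.3]
width: 0.519
```

Run:
```python
from h import *
go((.4375,.076,.0823))
```

```text
t 26.8 tcp [0.4449 0.0805 0.164 ] w 0.519 F [ 1.   0.6 -0.3] turn [-0.0036  0.0015  0.0152]
shift tool [-0.0087  0.0816 -0.0048] world [-0.0074 -0.0045 -0.0817]
```

jog_arm:
  increments:
    - [-0.0075,0.01,-0.004,-0.0036,0.0015,0.015,0]
    - [0,0.02,0,0,0,0,0]
    - [0,0.02,0,0,0,0,0]
    - [0,0.01,0,0,0,0,0]
    - [0,0,0,0,0,0,0]
    - [0,0,0,0,0,0,0]

```text
time: 27.55
tool_pos: [0.4412, 0.079, 0.1017]
tcp_rot: [-1.57, -0.002, 0.003]
wrist_force: [0.5, -0.6, 0.4]
width: 0.517
```

Run:
```python
from h import *
go((.4375,.076,.0823))
```

```text
t 27.55 tcp [0.4412 0.079  0.1017] w 0.517 F [ 0.5 -0.6  0.4] turn [-0.0004  0.0031 -0.0005]
shift tool [-0.0037  0.0194 -0.003 ] world [-0.0037 -0.003  -0.0194]
```

jog_arm:
  increments:
    - [-0.0035,0.004,-0.003,0,0.003,0,0]
    - [0,0.006,0,0,0,0,0]
    - [0,0.004,0,0,0,0,0]
    - [0,0,0,0,0,0,0]
    - [0,0,0,0,0,0,0]

```text
time: 28.18
tool_pos: [0.4387, 0.0759, 0.0883]
tcp_rot: [-1.57, -0.002, -0.002]
wrist_force: [-0.5, 0.2, -0.9]
width: 0.515
```

Run:
```python
from h import *
go((.4375,.076,.0823))
```

```text
t 28.18 tcp [0.4387 0.0759 0.0883] w 0.515 F [-0.5  0.2 -0.9] turn [-0.0008 -0.0003  0.0025]
shift tool [-0.0012  0.006   0.0001] world [-0.0012  0.0001 -0.006 ]
```

jog_arm:
  increments:
    - [-0.0012,0.002,0,0,0,0.0025,0]
    - [0,0.002,0,0,0,0,0]
    - [0,0.002,0,0,0,0,0]
    - [0,0.001,0,0,0,0,0]
    - [0,0,0,0,0,0,0]

```text
time: 28.8
tool_pos: [0.4378, 0.076, 0.0815]
tcp_rot: [-1.57, -0.0, -0.001]
wrist_force: [0.6, -0.1, 0.0]
width: 0.518
```

Run:
```python
from h import *
go((.4375,.076,.0823))
```

```text
t 28.8 tcp [0.4378 0.076  0.0815] w 0.518 F [ 0.6 -0.1  0. ] turn [-0.0008 -0.0002  0.0005]
shift tool [-0.0003 -0.0008  0.0001] world [-0.0003  0.      0.0008]
```

jog_arm:
  increments:
    - [0,0.002,0,0,0,0,0]
    - [0,0,0,0,0,0,0]

```text
time: 29.05
tool_pos: [0.4384, 0.076, 0.082]
tcp_rot: [-1.57, -0.0, -0.0]
wrist_force: [0.7, -0.2, -0.1]
width: 0.515
```

It went no lower, so it is seated. Releasing and rising.

jog_arm:
  increments:
    - [0,0,0,0,0,0,0.55]
    - [0,0,0,0,0,0,0.6]
    - [0,0,0,0,0,0,0.8]
    - [0,0,0,0,0,0,1]
    - [0,0,0,0,0,0,1]
    - [0,-0.02,0,0,0,0,1]
    - [0,-0.04,0,0,0,0,1]
    - [0,-0.05,0,0,0,0,1]
    - [0,-0.05,0,0,0,0,1]
    - [0,0,0,0,0,0,1]

```text
time: 30.3
tool_pos: [0.4371, 0.0757, 0.2448]
tcp_rot: [-1.57, 0.003, 0.002]
wrist_force: [0.7, -0.8, -0.8]
width: 1.005
```

Run:
```python
from h import *
p=read_camera("wrist"); cv2.imwrite("pics/w9.png",p["img"])
print("rim",slab(p,(.4375,.076),.04,.1,.12))
W=cloud(p); m=(p["range_z"]>0)&(np.hypot(W[...,0]-.6,W[...,1]-.22)<.12); print(m.sum())
go((.60,.22,.26))
```

```text
rim (668, array([0.4388, 0.0752, 0.1067]), 'circ', array([0.4388, 0.0757, 0.0225]))
25860
t 30.35 tcp [0.4355 0.0756 0.2423] w 1.002 F [-0.5  0.4  0.2] turn [ 0.0002 -0.0002 -0.0077]
shift tool [ 0.1643 -0.019   0.1445] world [0.1645 0.1444 0.0177]
```

View pics/w9.png

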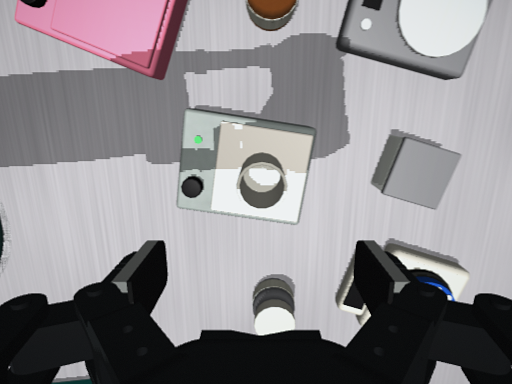

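Run:
```python
from h import *
t=read_camera("top"); P=ontoz(t,.038)
for lo in (110,125,140): print("pan top",circle(t,(.597,.222),.06,.038,lo,255,40))
p=read_camera("wrist")
for lo in (190,210): print("pan wrist",circle(p,(.597,.222),.055,.038,lo,255,40))
hsv=cv2.cvtColor(t["img"],cv2.COLOR_BGR2HSV); u,v=proj(t,[.597,.222,.038])[0]; print(u,v)
cv2.imwrite("pics/t9.png",cv2.resize(t["img"][int(v)-50:int(v)+50,int(u)-60:int(u)+60],None,fx=5,fy=5,interpolation=cv2.INTER_CUBIC))
go((.432,-.281,.25))
```

```text
pan top (265, 'ell', array([0.5638, 0.2102, 0.0379, 0.0582]), 'rect', array([0.5623, 0.2082, 0.05  , 0.0359, 0.9728]))
pan top (173, 'ell', array([0.5961, 0.2544, 0.0398, 0.0484]), 'rect', array([0.6017, 0.2551, 0.0284, 0.0464, 5.7089]))
pan top (138, 'ell', array([0.5996, 0.2548, 0.0318, 0.0427]), 'rect', array([0.604 , 0.2554, 0.0232, 0.0411, 7.0555]))
pan wrist (3939, 'ell', array([0.61  , 0.2219, 0.0594, 0.0817]), 'rect', array([6.09800e-01, 2.14400e-01, 4.63000e-02, 8.17000e-02, 8.98008e+01]))
pan wrist (3880, 'ell', array([0.6103, 0.2223, 0.06  , 0.0811]), 'rect', array([6.09900e-01, 2.14400e-01, 4.63000e-02, 8.08000e-02, 8.98008e+01]))
145.9770346782065 107.09407584398768
t 30.45 tcp [0.4334 0.0753 0.2389] w 1.004 F [ 0.1 -0.7 -0.1] turn [ 0.0009 -0.0002 -0.014 ]
shift tool [-0.0015 -0.0107 -0.3563] world [-0.0014 -0.3563  0.0111]
```

View pics/t9.png

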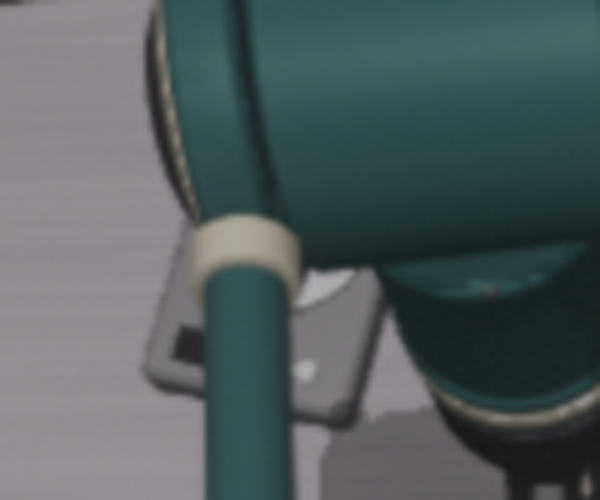

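jog_arm:
  increments:
    - [0,-0.01,-0.02,0.001,0,-0.014,1]
    - [0,0,-0.045,0,0,0,1]
    - [0,0,-0.058,0,0,0,1]
    - [0,0,-0.058,0,0,0,1]
    - [0,0,-0.058,0,0,0,1]
    - [0,0,-0.058,0,0,0,1]
    - [0,0,-0.04,0,0,0,1]
    - [0,0,-0.01,0,0,0,1]
    - [0,0,0,0,0,0,1]

```text
time: 31.58
tool_pos: [0.424, -0.2774, 0.2279]
tcp_rot: [-1.557, 0.021, 0.025]
wrist_force: [0.6, 0.6, 0.8]
width: 0.999
```

Run:
```python
from h import *
t=read_camera("top"); hsv=cv2.cvtColor(t["img"],cv2.COLOR_BGR2HSV)
for lo in (110,125): print("pan top",circle(t,(.603,.222),.053,.038,lo,255,40))
print("beaker rim top",slab(t,(.4375,.076),.04,.1,.12))
p=read_camera("wrist"); q=slab(p,(.434,-.281),.05,.066,.085); print("knob",q); print("body",slab(p,(.434,-.281),.04,.02,.05))
go((q[3][0],q[3][1],.037))
```

```text
pan top (1314, 'ell', array([0.6035, 0.2245, 0.099 , 0.1058]), 'rect', array([ 0.6048,  0.2289,  0.0903,  0.1052, 75.9906]))
pan top (1179, 'ell', array([0.6038, 0.2264, 0.0945, 0.1063]), 'rect', array([ 0.6052,  0.2305,  0.0871,  0.1046, 77.1988]))
beaker rim top (116, array([0.4367, 0.0748, 0.1081]), 'circ', array([0.437 , 0.0758, 0.0226]))
knob (791, array([ 0.4328, -0.2803,  0.0725]), 'circ', array([ 0.4328, -0.2811,  0.0149]))
body (132, array([ 0.4312, -0.2654,  0.036 ]), 'circ', array([ 0.4313, -0.2756,  0.0181]))
t 31.68 tcp [ 0.4243 -0.2765  0.2284] w 1.004 F [ 0.1  0.4 -0.1] turn [-0.0131  0.0043 -0.0288]
shift tool [ 0.014   0.191  -0.0071] world [ 0.0085 -0.0046 -0.1914]
```

jog_arm:
  increments:
    - [0.0085,0.02,-0.0045,-0.013,0.004,-0.029,1]
    - [0,0.035,0,0,0,0,1]
    - [0,0.035,0,0,0,0,1]
    - [0,0.015,0,0,0,0,1]
    - [0,0,0,0,0,0,1]
    - [0,0,0,0,0,0,1]

```text
time: 32.42
tool_pos: [0.4358, -0.2741, 0.1236]
tcp_rot: [-1.572, -0.013, 0.003]
wrist_force: [0.3, -0.0, 0.2]
width: 1.001
```

Run:
```python
from h import *
t=read_camera("top"); np.savez("t10.npz",**{k:t[k] for k in t})
v,u=np.mgrid[:384,:512]; P=ontoz(t,.038); g=t["img"].mean(-1)
m=(np.hypot(P[...,0]-.603,P[...,1]-.222)<.04)
for lo in (110,140,150,160):
    n,l,st,ce=cv2.connectedComponentsWithStats(((g>lo)&(np.hypot(P[...,0]-.603,P[...,1]-.222)<.056)).astype(np.uint8),connectivity=4)
    k=1+st[1:,4].argmax(); print(lo,st[k],ringfit(t,l==k,.038,(.605,.222),.042))
go((.4328,-.2811,.037))
```

```text
110 [ 123   83   43   44 1442] (72, array([0.6059, 0.2265]), 'rms', np.float64(0.0083))
140 [124  86  35  33 917] (55, array([0.6102, 0.2329]), 'rms', np.float64(0.0016))
150 [124  86  35  33 891] (54, array([0.6102, 0.2325]), 'rms', np.float64(0.0018))
160 [125  86  34  33 861] (53, array([0.6095, 0.2322]), 'rms', np.float64(0.0023))
t 32.48 tcp [ 0.4358 -0.2742  0.1237] w 0.999 F [ 0.3 -0.   1.1] turn [0.0016 0.0099 0.0063]
shift tool [-0.0036  0.0867 -0.0067] world [-0.003  -0.0069 -0.0867]
```

jog_arm:
  increments:
    - [-0.003,0.01,-0.0065,0.0016,0.01,0.006,1]
    - [0,0.025,0,0,0,0,1]
    - [0,0.025,0,0,0,0,1]
    - [0,0.015,0,0,0,0,1]
    - [0,0.003,0,0,0,0,1]
    - [0,0,0,0,0,0,1]

```text
time: 33.22
tool_pos: [0.4362, -0.2859, 0.0474]
tcp_rot: [-1.577, -0.003, -0.008]
wrist_force: [-0.9, -0.3, -0.2]
width: 0.997
```

Run:
```python
from h import *
go((.4328,-.2811,.037))
```

```text
t 33.23 tcp [ 0.4362 -0.2859  0.0474] w 0.997 F [-0.9 -0.3 -0.2] turn [ 0.0063 -0.003   0.0074]
shift tool [-0.0035  0.0104  0.0048] world [-0.0034  0.0048 -0.0104]
```

jog_arm:
  increments:
    - [-0.0034,0.004,0.0048,0.006,-0.003,0.0074,1]
    - [0,0.004,0,0,0,0,1]
    - [0,0.001,0,0,0,0,1]
    - [0,0,0,0,0,0,1]
    - [0,0,0,0,0,0,1]

```text
time: 33.85
tool_pos: [0.4342, -0.2817, 0.04]
tcp_rot: [-1.573, -0.003, -0.002]
wrist_force: [0.1, 0.2, 0.3]
width: 1.001
```

Run:
```python
from h import *
go((.4328,-.2811,.037))
```

```text
t 33.85 tcp [ 0.4342 -0.2817  0.04  ] w 1.001 F [0.1 0.2 0.3] turn [0.0023 0.0004 0.0028]
shift tool [-0.0014  0.003   0.0006] world [-0.0014  0.0006 -0.003 ]
```

jog_arm:
  increments:
    - [-0.0014,0.003,0.0006,0.002,0,0.0028,0.7]
    - [0,0,0,0,0,0,0.5]
    - [0,0,0,0,0,0,0.3]
    - [0,0,0,0,0,0,0]
    - [0,0,0,0,0,0,0]
    - [0,0,0,0,0,0,0]
    - [0,0,0,0,0,0,0]
    - [0,0,0,0,0,0,0]
  force: 60

```text
time: 34.85
tool_pos: [0.4325, -0.2812, 0.0374]
tcp_rot: [-1.571, 0.0, 0.001]
wrist_force: [-0.7, 0.5, 1.3]
width: 0.422
```

Run:
```python
from h import *
go((.61,.232,.20))
```

```text
t 34.85 tcp [ 0.4325 -0.2812  0.0374] w 0.422 F [-0.7  0.5  1.3] turn [ 0.0002  0.0006 -0.0008]
shift tool [ 0.1776 -0.1629  0.5131] world [0.1775 0.5132 0.1626]
```

jog_arm:
  increments:
    - [0,-0.01,0,0,0,0,0]
    - [0,-0.035,0,0,0,0,0]
    - [0,-0.05,0,0,0,0,0]
    - [0,-0.05,0,0,0,0,0]
    - [0.005,-0.015,0.02,0,0,0,0]
    - [0.017,0,0.05,0,0,0,0]
    - [0.017,0,0.05,0,0,0,0]
    - [0.017,0,0.05,0,0,0,0]
    - [0.01,0,0.03,0,0,0,0]
    - [0,0,0,0,0,0,0]

```text
time: 36.1
tool_pos: [0.4946, -0.0726, 0.1991]
tcp_rot: [-1.564, 0.011, 0.007]
wrist_force: [-0.6, -0.0, -5.1]
width: 0.426
```

Run:
```python
from h import *
go((.61,.215,.20))
```

```text
t 36.1 tcp [ 0.4946 -0.0726  0.1991] w 0.426 F [-0.6 -0.  -5.1] turn [-0.0073 -0.0025 -0.011 ]
shift tool [ 0.1147 -0.      0.2879] world [0.1154 0.2876 0.0009]
```

jog_arm:
  increments:
    - [0.01,0,0.025,-0.007,-0.0025,-0.011,0]
    - [0.02,0,0.05,0,0,0,0]
    - [0.02,0,0.05,0,0,0,0]
    - [0.02,0,0.05,0,0,0,0]
    - [0.02,0,0.05,0,0,0,0]
    - [0.015,0,0.035,0,0,0,0]
    - [0.005,0,0.01,0,0,0,0]
    - [0,0,0,0,0,0,0]

```text
time: 37.1
tool_pos: [0.6037, 0.1978, 0.1932]
tcp_rot: [-1.578, 0.012, 0.004]
wrist_force: [-0.1, -0.5, -5.5]
width: 0.423
```

Run:
```python
from h import *
p=read_camera("wrist"); np.savez("w11.npz",**{k:p[k] for k in p}); cv2.imwrite("pics/w11.png",p["img"])
P=ontoz(p,.038); g=p["img"].min(-1); v,u=np.mgrid[:384,:512]
n,l,st,ce=cv2.connectedComponentsWithStats(((g>200)&(np.hypot(P[...,0]-.61,P[...,1]-.23)<.058)).astype(np.uint8),connectivity=4)
k=1+st[1:,4].argmax(); print(st[k],ringfit(p,l==k,.038,(.61,.231),.042))
go((.61,.231,.0675))
```

```text
[ 204   81  114  118 8905] (72, array([0.6096, 0.233 ]), 'rms', np.float64(0.0068))
t 37.15 tcp [0.6034 0.1972 0.1931] w 0.428 F [ 0.6  0.  -5. ] turn [ 0.007  -0.0056 -0.0105]
shift tool [0.0077 0.1253 0.0347] world [ 0.0066  0.0338 -0.1256]
```

View pics/w11.png

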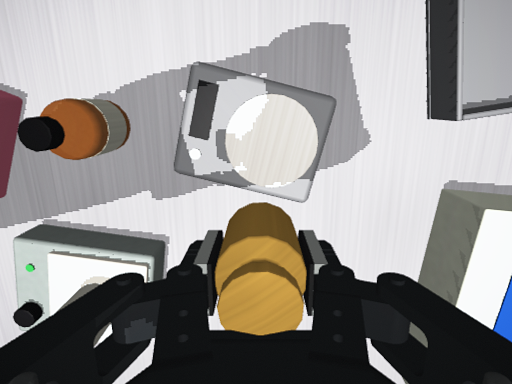

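Run:
```python
from h import *
p=dict(np.load("w11.npz"))
c=[world(p,*x,.038).round(4)[:2] for x in ((271.5,140.5),(225,141),(318,141),(271,94),(272,187))]; print(c)
g=cv2.cvtColor(p["img"],cv2.COLOR_BGR2GRAY)
print(cv2.HoughCircles(cv2.medianBlur(g,3),cv2.HOUGH_GRADIENT,1,30,param1=80,param2=15,minRadius=42,maxRadius=52)[0][:4])
t=dict(np.load("t10.npz")); G=cv2.resize(cv2.cvtColor(t["img"],cv2.COLOR_BGR2GRAY)[70:140,100:190],None,fx=6,fy=6,interpolation=cv2.INTER_CUBIC)
h=cv2.HoughCircles(G,cv2.HOUGH_GRADIENT,1,60,param1=80,param2=15,minRadius=85,maxRadius=130)[0][:3]
for x,y,r in h: print("top",world(t,100+x/6,70+y/6,.038).round(4),r/6)
```

```text
[array([0.6125, 0.2344]), array([0.571 , 0.2341]), array([0.6539, 0.2338]), array([0.6119, 0.274 ]), array([0.6132, 0.1916])]
[[259.5 284.5  49.2]
 [271.5 141.5  47. ]
 [261.5 321.5  50.3]]
top [0.6082 0.2323 0.038 ] 15.766666
```

jog_arm:
  increments:
    - [0.0075,0,0.018,0.007,-0.0056,-0.0105,0]
    - [0,0.01,0.018,0,0,0,0]
    - [0,0.03,0,0,0,0,0]
    - [0,0.03,0,0,0,0,0]
    - [0,0.015,0,0,0,0,0]
    - [0,0,0,0,0,0,0]
    - [0,0,0,0,0,0,0]

```text
time: 38.02
tool_pos: [0.6109, 0.2341, 0.1054]
tcp_rot: [-1.57, 0.002, -0.003]
wrist_force: [0.3, 0.9, -3.7]
width: 0.426
```

Run:
```python
from h import *
go((.611,.2328,.0674))
```

```text
t 38.02 tcp [0.6109 0.2341 0.1054] w 0.426 F [ 0.3  0.9 -3.7] turn [-0.0008 -0.0036  0.0007]
shift tool [ 0.0001  0.038  -0.0013] world [ 0.0001 -0.0013 -0.038 ]
```

jog_arm:
  increments:
    - [0,0.006,-0.001,-0.001,-0.0036,0.0007,0]
    - [0,0.01,0,0,0,0,0]
    - [0,0.008,0,0,0,0,0]
    - [0,0.004,0,0,0,0,0]
    - [0,0,0,0,0,0,0]
    - [0,0,0,0,0,0,0]

```text
time: 38.78
tool_pos: [0.6129, 0.2335, 0.0784]
tcp_rot: [-1.569, -0.003, -0.004]
wrist_force: [-0.8, -0.3, -4.8]
width: 0.428
```

Run:
```python
from h import *
go((.611,.2328,.0674))
```

```text
t 38.77 tcp [0.6129 0.2335 0.0784] w 0.428 F [-0.8 -0.3 -4.8] turn [-0.0013 -0.0003  0.0045]
shift tool [-0.0019  0.011  -0.0007] world [-0.0019 -0.0007 -0.011 ]
```

jog_arm:
  increments:
    - [-0.002,0.004,-0.0007,-0.001,0,0.0045,0]
    - [0,0.004,0,0,0,0,0]
    - [0,0.002,0,0,0,0,0]
    - [0,0.001,0,0,0,0,0]
    - [0,0.001,0,0,0,0,0]
    - [0,0,0,0,0,0,0]

```text
time: 39.52
tool_pos: [0.6115, 0.233, 0.0675]
tcp_rot: [-1.57, -0.001, -0.001]
wrist_force: [-0.5, -0.8, -4.7]
width: 0.428
```

Run:
```python
from h import *
go((.611,.2328,.0674))
```

```text
t 39.52 tcp [0.6115 0.233  0.0675] w 0.428 F [-0.5 -0.8 -4.7] turn [-0.0008 -0.0002  0.0012]
shift tool [-0.0005  0.0001 -0.0002] world [-0.0005 -0.0002 -0.0001]
```

jog_arm:
  increments:
    - [0,0.0015,0,0,0,0.001,0]
    - [0,0.001,0,0,0,0,0]
    - [0,0.001,0,0,0,0,0]
    - [0,0,0,0,0,0,0]

```text
time: 40.02
tool_pos: [0.6116, 0.2331, 0.0674]
tcp_rot: [-1.57, -0.0, -0.0]
wrist_force: [-1.6, -1.2, -1.8]
width: 0.424
```

Load is coming off (-4.7 to -1.8 N) and the height has stopped falling, so it is on the pan. One more small press, then release and rise.

jog_arm:
  increments:
    - [0,0.0015,0,0,0,0,0]
    - [0,0.001,0,0,0,0,0]
    - [0,0,0,0,0,0,0.45]
    - [0,0,0,0,0,0,0.55]
    - [0,0,0,0,0,0,0.75]
    - [0,0,0,0,0,0,1]
    - [0,0,0,0,0,0,1]
    - [0,-0.02,0,0,0,0,1]
    - [0,-0.04,0,0,0,0,1]
    - [0,-0.05,0,0,0,0,1]

```text
time: 41.28
tool_pos: [0.6105, 0.2327, 0.177]
tcp_rot: [-1.571, 0.003, 0.003]
wrist_force: [-0.1, 0.3, -0.1]
width: 0.998
```

jog_arm:
  increments:
    - [0,-0.05,0,0,0,0,1]
    - [0,-0.02,0,0,0,0,1]
    - [0,0,0,0,0,0,1]
    - [0,0,0,0,0,0,1]

```text
time: 41.78
tool_pos: [0.6139, 0.2338, 0.261]
tcp_rot: [-1.566, -0.009, -0.009]
wrist_force: [0.5, -0.6, -1.1]
width: 1.003
```

Run:
```python
from h import *
go()
p=read_camera("wrist"); print("knob",slab(p,(.611,.233),.05,.096,.115),"body",slab(p,(.611,.233),.05,.045,.085))
cv2.imwrite("pics/w12.png",cv2.resize(p["img"],(640,480)))
```

```text
t 41.77 tcp [0.6139 0.2338 0.261 ] w 1.003 F [ 0.5 -0.6 -1.1] turn [-0.0046 -0.0001  0.0116]
knob (784, array([0.6123, 0.2341, 0.1025]), 'circ', array([0.6124, 0.2333, 0.015 ])) body (454, array([0.6122, 0.2445, 0.0766]), 'circ', array([0.6125, 0.2335, 0.0191]))
```

View pics/w12.png

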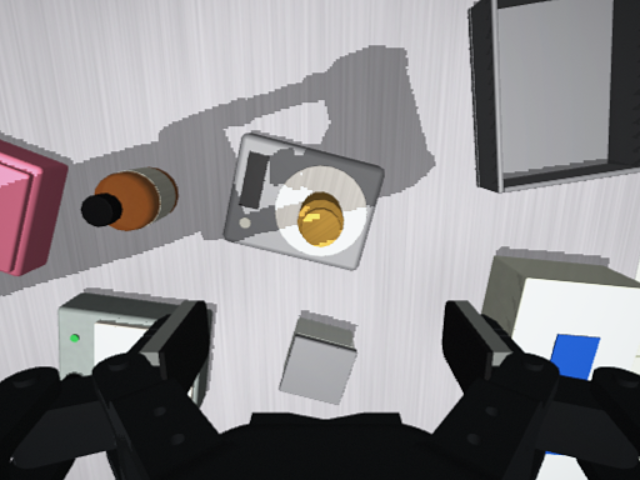

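The weight stands upright on the pan, centre matched within 1 mm. One last overall check before handing in.

Run:
```python
from h import *
p=read_camera("scene"); W=cloud(p); cv2.imwrite("pics/scene9.png",cv2.resize(p["img"],(800,600)))
for t in "beaker rotor weight reagent_bottle jar tip_box".split():
    for r in spotter.masks_of(p,t)[:1]:
        q=W[r["mask"]&(p["range_z"]>0)]; print(t,round(r["p"],2),np.round(r["location"]),np.median(q,0).round(3),"ztop",np.percentile(q[:,2],95).round(3))
```

```text
beaker 0.68 [290. 197.] [0.456 0.077 0.09 ] ztop 0.109
rotor 0.87 [222. 254.] [ 0.64  -0.085  0.053] ztop 0.088
weight 0.96 [360. 246.] [0.624 0.23  0.076] ztop 0.104
reagent_bottle 0.71 [354. 211.] [0.466 0.244 0.057] ztop 0.103
jar 0.77 [225. 212.] [ 0.471 -0.098  0.04 ] ztop 0.062
tip_box 0.58 [292. 258.] [0.629 0.074 0.046] ztop 0.048
```

View pics/scene9.png

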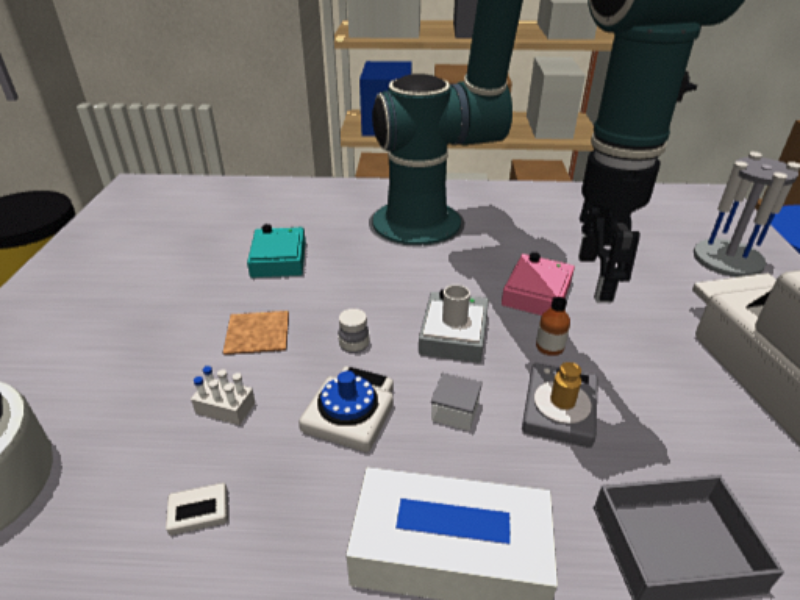

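The final scene picture shows the beaker on the stirrer (455,315), the rotor on the reader (347,395) and the weight on the balance (565,390). The mat (255,332) is empty, the bystanders are unmoved, and the gripper is clear. Handing in.

```bash
python3 -c "
from workcell import bot,readout
print(bot.finish_job()); print(readout.read_state()['time'])"
```

```text
the job is handed in; nothing more can be done
None
the job is handed in; nothing more can be done
```

All three things are on their right machines, upright and centred, the mat is empty again, and the job is handed in. I parked the weight on the cork mat, moved the rotor to the reader and the beaker to the grey stirrer, then moved the weight to the balance. It took about 42 s of the 122 s allowed.

**Last checks:**

| Item | Placed on | Distance from centre |
|---|---|---|
| Rotor | Reader turntable | about 1 mm |
| Beaker | Stirrer plate | about 1.3 mm |
| Weight | Balance pan | under 1 mm |

The bottle, jar and tip box measured within about 1 mm of where they started.

**Disagreements:**
- **Cameras:** the top and wrist cameras differed by about 2–3 mm in x, so the distances above are only that certain. They come from the wrist camera; for the weight I aimed between the two cameras' values for the pan.
- **Contact with light parts:** the wrist force did not clearly show the rotor or the beaker touching down. I relied on the measured height, and also on depth for the rotor.

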